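# Shut the salt canister and turn its lock collar to the locked mark

### The arm

A 6-joint arm with a two-finger parallel gripper is mounted at the origin on a cart in front of the work surface, level with it; the furniture and walls round the work are solid. World frame = base frame: x ahead of the robot, y to its left, z up, the work surface at z = 0. Lengths are in m, angles in rad, forces in N, time in s.
With the tool pointing down it reaches from about 0.375 to 0.9 m from the base axis. Payload 3.1 kg.
Tool frame: the origin (TCP) lies between the finger pads; the fingertips stand 25 mm ahead of it and the grasp point (between the pads) lies 6 mm ahead of it; y points along the fingers, x is the direction in which the jaws open and shut, and the axes are right-handed (so a half turn about y gives the same grasp; the last joint's range is limited). The gripper opens to 87 mm and grips with 3 to 60 N. Pads are 19 mm wide; open, the fingers measure 117 mm over their backs; the gripper's body (75 mm by 190 mm) begins 51 mm behind the grasp point.
Start: joints at [1.056, 0.527, 1.433, -0, 1.181, -0.178], TCP at [0.207, 0.59, 0.248] pointing down, gripper open.
Joint ranges: [-3.08, 3.08], [-0.75, 2.2], [0.22, 2.44], [-1.43, 4.57], [0, 2.65], [-2.85, 2.85]. Speed limits (rad/s): [2.79, 2.79, 3.14, 3.14, 3.14, 3.14].

### API

Orientations are given as a unit quaternion [x, y, z, w].
In Python, from rig import robot gives the robot as it stands.
- The arm moves only by the tool carry_out, never from a script. Its argument "moves" is a list of rows, each a list of 7 numbers: the opening, from 0 (shut) to 1 (fully open), then the shift along the tool's x, y, z in cm, then the turn, a rotation vector about the tool's x, y, z in rad. In form: [[grip, x, y, z, rx, ry, rz], ...]. A call has 1 to 20 rows; each row is the pose to reach, as a shift and turn from the pose commanded when the call began, along the tool's axes at that moment; what a row does not reach only later rows make up. A row lasts 1/10 s, in which the tool goes at most 50 mm and 8.59 degrees, less where a joint would pass 70% of its speed; a pose out of reach is approached as far as the arm can. A call with a gripper value outside its range is refused whole. The fingers move at their own pace and stop on an object; "force" is the grip in N (left out, the last holds). Time passes only in rows, so rows that repeat a pose let the fingers close. It gives the time, the measured TCP pose, the force and the opening at its end, in the units of the state.
- robot.get_obs(): the state, without advancing time (a new reading comes with each control period).
- robot.camera(name): name is "side" or "top" or "wrist"; returns the picture (420x560x3 uint8, red, green, blue); there is no depth.
- robot.camera_params(name): a dict with "fx", "fy", "cx", "cy" (pixels), "extrinsics" (4x4, takes a point from camera to world coordinates); the wrist camera has in their place "mount" (4x4, takes a point from camera to tool coordinates, whose origin is the TCP and whose axes are the tool frame's). Camera axes: x right, y down, z forward; pixel columns grow to the right and rows downward; lengths in m; the calibration is good to about 2 mm. A picture is of the moment at which its call begins: read the wrist's pose just before it. camera_params takes no time and is no camera call.
- robot.hand_in(): hands the job in, once; it reports no verdict.
The state is a dict: "time": time; "q": joint angles; "joint_velocities": joint speeds; "joint_torque": joint torques, N m; "position": TCP position; "tool_rot": TCP orientation; "ft_force": force on the tool from outside, world axes, zero at the start; "moment": the same for the moment, N m; "grip_width": finger opening in m.
Only numpy, scipy, OpenCV 4.12 (cv2) and the standard library are available. Lean on these libraries where they do the work, as an engineer would, in place of code of your own. Each camera call takes 0.05 s, during which the arm holds its last target.

### The job

Shut the lid of the salt canister fully, then turn the black lock collar on top of the lid clockwise (seen from above) until its tall lug points straight at the raised rib on the lid's thumb tab, which is the locked mark; the collar can turn past the mark, so stop on it. Leave the shaker, toothpick jar and steel cup standing where they are.

Things in the scene. Friction and masses are not known exactly. Their poses are not given: they have to be found in the camera images.
- canister: round steel salt canister screwed to the counter, 104 mm across, pot rim 80 mm high, foot flange 116 mm across. Origin: centre of its underside; z up, its front (-x of its own frame) is where the lid's thumb tab lies when shut, its hinge is at the back (+x)
- lid_hinge (a point): point on the lid's hinge axis at the middle of the hinge, in the canister's frame at (55, 0, 83) mm; moves with the lid: its -x axis points from the hinge along the lid to the thumb tab, z out of the lid's outer (top) face, y along the hinge axis
- lid_tab (a point): point on the outer face of the lid's thumb tab, 114 mm from the hinge axis and 3 mm above the hinge plane. The tab is 26 mm wide, 6 mm thick and ends 125 mm from the hinge axis; a dark raised rib 7 mm wide and 18 mm long lies along its middle: the locked mark
- lid_centre (a point): centre of the lid's outer face, on the collar's axis, 55 mm from the hinge axis; z out of the lid along the collar's axis. The lid is a steel disc 104 mm across, 6 mm thick, its top at z = 86 mm when shut. On it turns the collar, a ribbed black ring 67 mm across and 14 mm high (z = 86.5 to 100.5 mm when shut), round a low steel dome 43 mm across and 14 mm high
- lid (a joint): lid angle: 0 shut (lid level on the pot), grows as it opens upward and backward, at most 1.35 rad. Stiff hinge: the lid stays where it is left and needs about 3 to 6 N at the tab to be pushed shut
- lug_top (a point): centre of the top of the collar's only lug, 34 mm from the collar's axis. The lug is an upright black bar 10 mm wide (along the turn), 22 mm long (from 23 to 45 mm from the axis), standing 26 mm above the collar ring; with the lid shut its top is at z = 126 mm
- lock_collar (a joint): collar angle: 0 with the lug at the small round stud (open mark, on the lid's right side seen from the front), grows clockwise seen from above, 1.6 rad = lug points at the rib on the thumb tab (locked mark); end stop beyond the mark at 2.2 rad. Stiff: stays where it is left, turns with about 3.5 N at the lug
- shaker: clear glass shaker, white salt in its lower part, with a domed steel cap, 41 mm across, 87 mm tall, standing to the left of the canister; origin: centre of its underside; bystander
- tooth_jar: bunch of toothpicks standing in a clear glass, 45 mm across, 72 mm tall, standing to the right of the canister; origin: centre of its underside; bystander
- steel_cup: empty steel cup, 77 mm across, 101 mm tall, standing farther to the left; origin: centre of its underside; bystander

How it is judged:
By the outcome, as a careful person would: the job done as asked, in the order asked, and still so for the second after the job is handed in, with the robot touching nothing.
It also fails if it takes over 45 s, if anything falls off the work surface, if the arm or the gripper's body presses on something with over 40 N, if the wrist force passes 120 N, or if a joint passes its speed limit or range.

## Working session

There is one attempt and no reset: what is moved stays moved. The work goes in short steps, Python scripts to look and compute and a tool call to move; the robot and the scene stay as the last step left them, time stands still between calls to the robot, and variables do not carry over. Pictures are saved under pics/ and viewed, and the job is handed in when it is done.

Besides the shell and the picture viewer there is one more tool, called by a JSON object that holds its "api" and its "payload". carry_out: Moves the arm, as the interface text tells. Its arguments: {"type":"object","properties":{"moves":{"type":"array"},"force":{"type":"number"}},"required":["moves"]}

```bash
ls; mkdir -p pics; python3 - <<'E'
from rig import robot
import cv2
o=robot.get_obs()
for k,v in o.items(): print(k,v)
for n in ["side","top","wrist"]:
    print(n,robot.camera_params(n))
    cv2.imwrite(f"pics/{n}0.png",robot.camera(n)[:,:,::-1])
E
```

```text
pics
time 0.0
q [ 1.05552941e+00  5.28464206e-01  1.43391502e+00 -1.40608726e-05
  1.18139724e+00 -1.78490997e-01]
joint_velocities [ 1.43360670e-03 -1.04855709e-03  1.75819975e-03 -5.05051053e-05
  5.51697342e-04  1.76905403e-04]
joint_torque [ 1.11293843e-04 -4.40038133e+01 -1.76591724e+01  6.31416868e-02
  5.84713288e-02 -2.00482464e-04]
position [0.20615456 0.58929268 0.24656874]
tool_rot [ 0.57705533  0.40843566 -0.40982983 -0.57639134]
ft_force [-0.51234544 -0.60999226 -0.56983347]
moment [-0.02309798  0.01462915  0.01419688]
grip_width 0.08690916103800345
side {'fx': 409.4370017934166, 'fy': 409.4370017934166, 'cx': 284.4615307795532, 'cy': 215.47012252353946, 'extrinsics': array([[ 0.99032439, -0.06060671,  0.12483762,  0.38092659],
       [-0.13653748, -0.58632424,  0.79848694, -0.63659242],
       [ 0.02480166, -0.80780611, -0.58892628,  0.64805576],
       [ 0.        ,  0.        ,  0.        ,  1.        ]])}
top {'fx': 466.6803273950495, 'fy': 466.6803273950495, 'cx': 284.33682733433875, 'cy': 205.9313403818625, 'extrinsics': array([[-0.00171314, -0.99647317,  0.08389452,  0.43832896],
       [-0.99966286,  0.00388007,  0.02567301,  0.06754408],
       [-0.02590799, -0.08382226, -0.99614387,  0.96102246],
       [ 0.        ,  0.        ,  0.        ,  1.        ]])}
wrist {'fx': 323.1226363868121, 'fy': 323.1226363868121, 'cx': 281.85379258404083, 'cy': 210.1240660378429, 'mount': array([[ 9.99999952e-01, -3.07602542e-04,  3.87369903e-05,
        -5.15061772e-04],
       [-1.23907037e-04, -2.81994221e-01,  9.59416095e-01,
        -1.37036711e-01],
       [-2.84195222e-04, -9.59416054e-01, -2.81994246e-01,
         7.75341652e-02],
       [ 0.00000000e+00,  0.00000000e+00,  0.00000000e+00,
         1.00000000e+00]])}
```

View pics/side0.png

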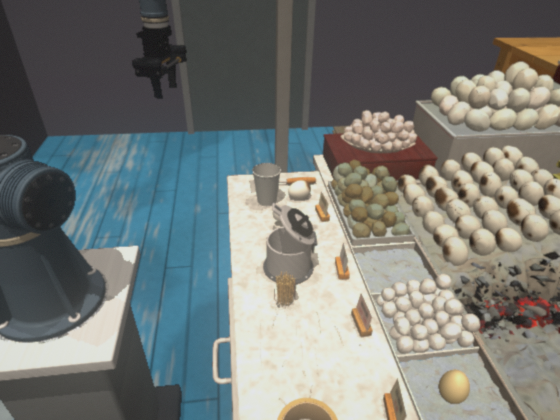

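View pics/top0.png

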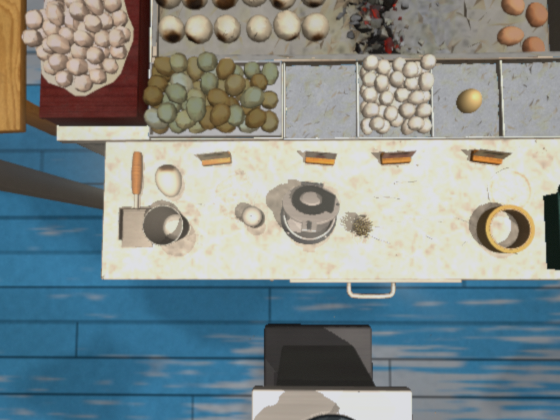

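View pics/wrist0.png

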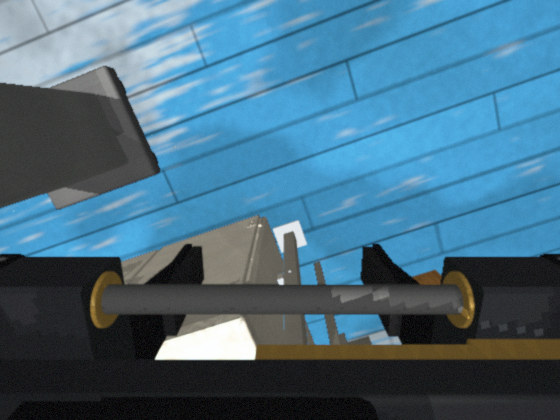

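```bash
python3 - <<'E'
import cv2
a=cv2.imread("pics/top0.png")[140:290,210:410]; cv2.imwrite("pics/top0c.png",cv2.resize(a,None,fx=4,fy=4,interpolation=cv2.INTER_CUBIC))
a=cv2.imread("pics/side0.png")[160:310,220:380]; cv2.imwrite("pics/side0c.png",cv2.resize(a,None,fx=4,fy=4,interpolation=cv2.INTER_CUBIC))
E
```

```text
(no output)
```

View pics/top0c.png

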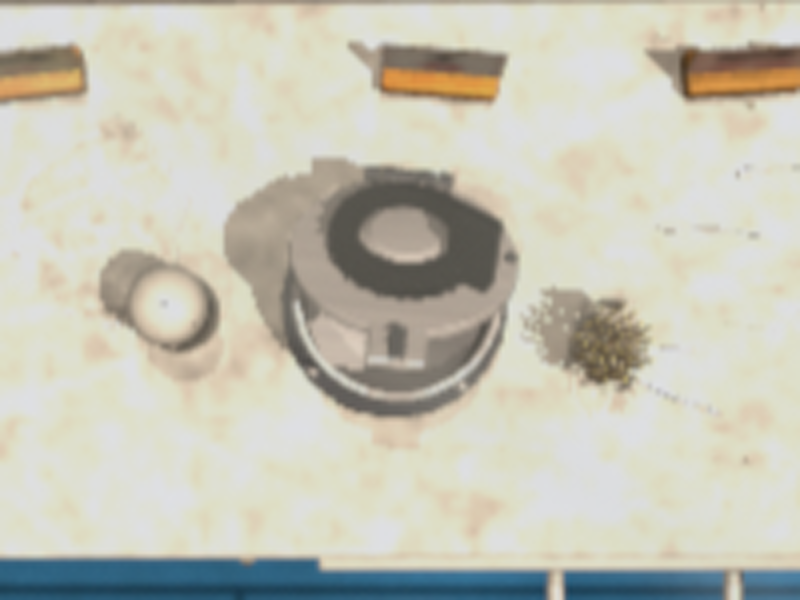

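View pics/side0c.png

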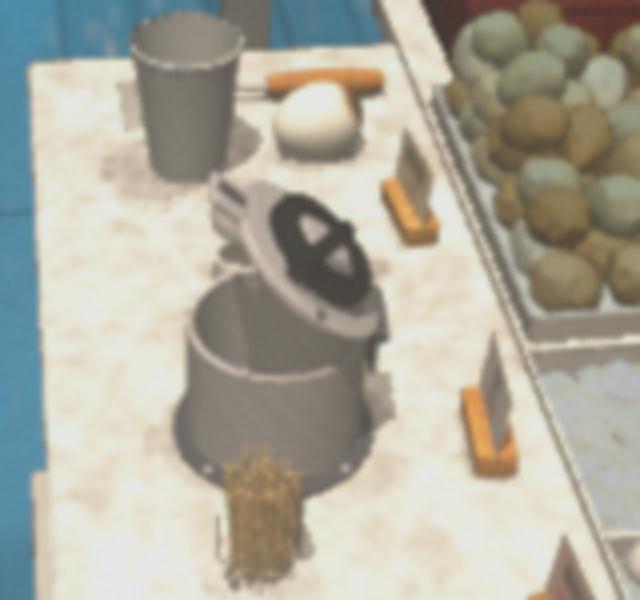

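```bash
cat > h.py <<'E'
import numpy as np, cv2
from rig import robot
from scipy.spatial.transform import Rotation as R
P={n:robot.camera_params(n) for n in ["side","top"]}
def ray(n,u,v):
    p=P[n];E=p["extrinsics"]
    d=E[:3,:3]@np.array([(u-p["cx"])/p["fx"],(v-p["cy"])/p["fy"],1]);return E[:3,3],d/np.linalg.norm(d)
def onz(n,u,v,z):
    o,d=ray(n,u,v);return o+d*(z-o[2])/d[2]
def tri(a,b):
    o1,d1=ray("top",*a);o2,d2=ray("side",*b)
    A=np.c_[d1,-d2];t=np.linalg.lstsq(A,o2-o1,rcond=None)[0]
    p,q=o1+d1*t[0],o2+d2*t[1];return (p+q)/2,np.linalg.norm(p-q)
def proj(n,X):
    p=P[n];E=p["extrinsics"];c=E[:3,:3].T@(np.asarray(X)-E[:3,3]);return np.array([p["fx"]*c[0]/c[2]+p["cx"],p["fy"]*c[1]/c[2]+p["cy"]])
def tc(x,y):return 210+(x+.5)/4-.5,140+(y+.5)/4-.5
def sc(x,y):return 220+(x+.5)/4-.5,160+(y+.5)/4-.5
E
python3 - <<'E'
from h import *
np.set_printoptions(precision=4,suppress=True)
def circ(pts,n,z):
    q=np.array([onz(n,*p,z)[:2] for p in pts]);A=np.c_[2*q,np.ones(len(q))]
    s=np.linalg.lstsq(A,(q**2).sum(1),rcond=None)[0];print(n,z,s[:2],np.sqrt(s[2]+s[:2]@s[:2])*2)
circ([tc(*p) for p in [(298,305),(312,342),(345,377),(400,395),(455,378),(490,345),(504,308)]],"top",.08)
circ([sc(*p) for p in [(187,335),(205,352),(240,371),(275,376),(330,365)]],"side",.08)
circ([tc(*p) for p in [(285,350),(320,392),(398,418),(470,392),(504,350)]],"top",.003)
print("tab",tri(tc(397,360),sc(216,190)))
print("dome/hinge px",[onz("top",*tc(x,178),.083) for x in (365,410,455)])
print("shaker top",onz("top",*tc(172,305),.085), "jar top",onz("top",*tc(612,345),.07),"cup",onz("top",165,224,.1))
print("edge front",onz("top",300,279,0))
print("lug/stud",tri(tc(511,257),sc(322,315)))
E
```

```text
top 0.08 [0.5007 0.0419] 0.09824662982230307
side 0.08 [0.4981 0.0487] 0.10050669122670336
top 0.003 [0.5032 0.0432] 0.12524767828815586
tab (array([0.4647, 0.0464, 0.1672]), np.float64(6.276471430656551e-05))
dome/hinge px [array([0.5536, 0.0588, 0.083 ]), array([0.5535, 0.0375, 0.083 ]), array([0.5534, 0.0162, 0.083 ])]
shaker top [0.4935 0.1499 0.085 ] jar top [ 0.4747 -0.0583  0.07  ] cup [0.478  0.3116 0.1   ]
edge front [0.3697 0.0606 0.    ]
lug/stud (array([ 0.5126, -0.0063,  0.1233]), np.float64(0.0007626733422368764))
```

```bash
cat >> h.py <<'E'
np.set_printoptions(precision=4,suppress=True)
def Ryaw(psi):
    x=np.array([np.cos(psi),np.sin(psi),0]);y=np.array([0,0,-1.]);return np.c_[x,y,np.cross(x,y)]
def row(p0,psi0,p,psi):
    s=Ryaw(psi0).T@(np.array(p)-np.array(p0))*100
    return s.round(2), "ry",round(-(psi-psi0),3)
E
python3 - <<'E'
from h import *
o=robot.get_obs();Rm=R.from_quat(o["tool_rot"]).as_matrix();print(Rm, np.arctan2(Rm[1,0],Rm[0,0]),o["time"])
print(row([.207,.59,.248],1.234,[.480,.0456,.225],1.49))
E
```

```text
[[ 0.3305 -0.0008 -0.9438]
 [ 0.9438 -0.0014  0.3305]
 [-0.0016 -1.      0.0003]] 1.2340053031064038 0.15
(array([-42.36,   2.3 , -43.76]), 'ry', -0.256)
```

{"api": "carry_out", "payload": {"moves": [[0,-42.4,2.3,-43.8,0,-0.256,0],[0,-42.4,2.3,-43.8,0,-0.256,0],[0,-42.4,2.3,-43.8,0,-0.256,0],[0,-42.4,2.3,-43.8,0,-0.256,0],[0,-42.4,2.3,-43.8,0,-0.256,0],[0,-42.4,2.3,-43.8,0,-0.256,0],[0,-42.4,2.3,-43.8,0,-0.256,0],[0,-42.4,2.3,-43.8,0,-0.256,0],[0,-42.4,2.3,-43.8,0,-0.256,0],[0,-42.4,2.3,-43.8,0,-0.256,0],[0,-42.4,2.3,-43.8,0,-0.256,0],[0,-42.4,2.3,-43.8,0,-0.256,0],[0,-42.4,2.3,-43.8,0,-0.256,0],[0,-42.4,2.3,-43.8,0,-0.256,0],[0,-42.4,2.3,-43.8,0,-0.256,0],[0,-42.4,2.3,-43.8,0,-0.256,0]]}}

```text
time: 1.75
position: [0.4785, 0.0466, 0.2244]
tool_rot: [-0.519, -0.48, 0.48, 0.52]
ft_force: [-0.2, 0.1, -0.1]
grip_width: 0.0004
```

```bash
python3 - <<'E'
from h import *
o=robot.get_obs();print(o["position"],o["ft_force"],o["grip_width"],o["time"])
a=robot.camera("side")[100:310,200:400,::-1];cv2.imwrite("pics/s1.png",cv2.resize(a,None,fx=2.8,fy=2.8,interpolation=cv2.INTER_CUBIC))
a=robot.camera("wrist")[:,:,::-1];cv2.imwrite("pics/w1.png",a)
E
```

```text
[0.4785 0.0466 0.2244] [-0.2264  0.1302 -0.0647] 0.00041585372718704923 1.75
```

View pics/s1.png

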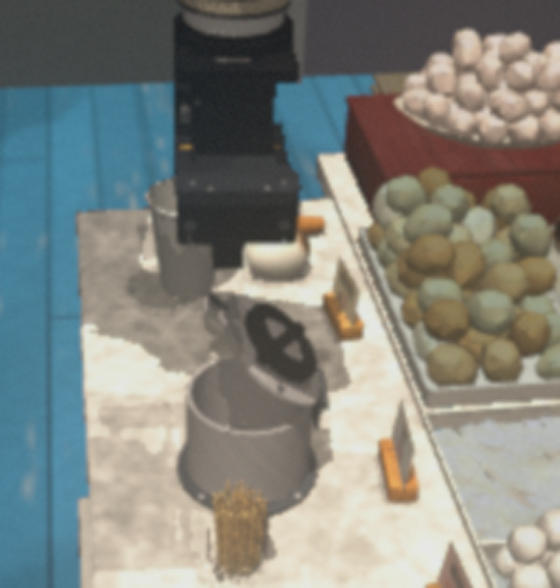

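View pics/w1.png

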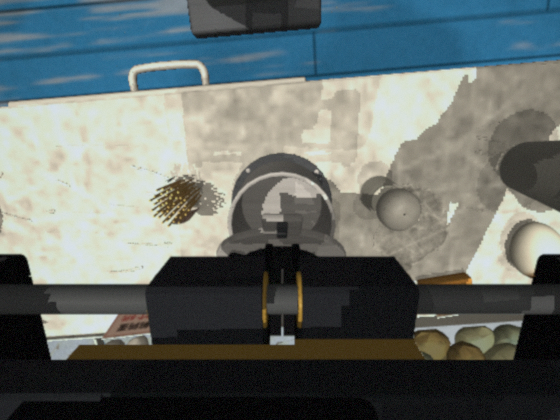

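{"api": "carry_out", "payload": {"moves": [[0,0,1.8,0,0,0,0],[0,0,3.4,0,0,0,0],[0,0,4.1,0.5,0,0,0],[0,0,4.8,1.0,0,0,0],[0,0,5.5,1.5,0,0,0],[0,0,6.3,1.9,0,0,0],[0,0,7.1,2.3,0,0,0],[0,0,7.9,2.6,0,0,0],[0,0,8.8,2.9,0,0,0],[0,0,9.6,3.1,0,0,0]]}}

```text
time: 2.85
position: [0.4487, 0.0473, 0.1278]
tool_rot: [0.52, 0.479, -0.479, -0.52]
ft_force: [0.5, 0.4, 1.3]
grip_width: 0.0005
```

```bash
python3 - <<'E'
from h import *
a=robot.camera("side")[130:310,200:400,::-1];cv2.imwrite("pics/s2.png",cv2.resize(a,None,fx=3,fy=3,interpolation=cv2.INTER_CUBIC))
E
```

```text
(no output)
```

View pics/s2.png

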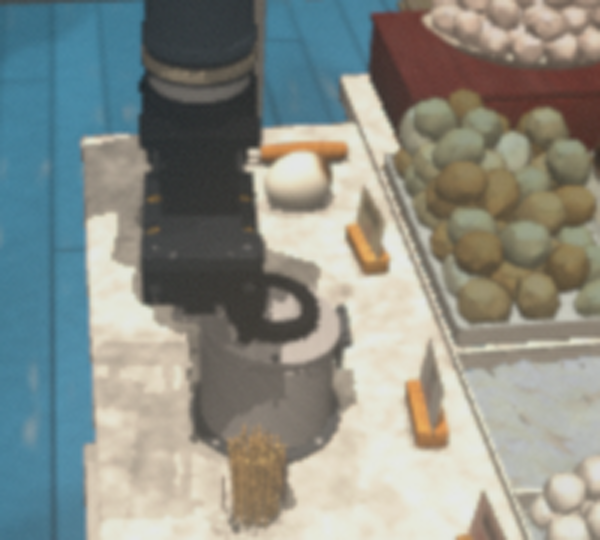

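{"api": "carry_out", "payload": {"moves": [[0,0,0.7,0.1,0,0,0],[0,0,1.4,0.2,0,0,0],[0,0,1.9,0.2,0,0,0],[0,0,2.1,0.2,0,0,0],[0,0,2.2,0.2,0,0,0],[0,0,2.2,0.2,0,0,0]]}}

```text
time: 3.5
position: [0.4467, 0.0475, 0.1106]
tool_rot: [0.52, 0.48, -0.479, -0.519]
ft_force: [-8.6, 0.0, 48.6]
grip_width: 0.0003
```

{"api": "carry_out", "payload": {"moves": [[0,0,-2,0,0,0,0],[0,0,-6,0,0,0,0],[0,0,-11,5,0,0,0],[0,0,-13,10,0,0,0],[0,0,-13,13,0,0,0],[0,0,-13,13,0,0,0]]}}

```text
time: 4.1
position: [0.3095, 0.0596, 0.2364]
tool_rot: [-0.518, -0.478, 0.481, 0.522]
ft_force: [-0.6, -0.5, -0.6]
grip_width: 0.0006
```

```bash
python3 - <<'E'
from h import *
o=robot.get_obs();print(o["position"],o["ft_force"],o["time"])
a=robot.camera("side")[160:310,220:380,::-1];cv2.imwrite("pics/s3.png",cv2.resize(a,None,fx=4,fy=4,interpolation=cv2.INTER_CUBIC))
a=robot.camera("top")[140:290,210:410,::-1];cv2.imwrite("pics/t3.png",cv2.resize(a,None,fx=4,fy=4,interpolation=cv2.INTER_CUBIC))
cv2.imwrite("pics/w3.png",robot.camera("wrist")[:,:,::-1])
E
```

```text
[0.3095 0.0596 0.2364] [-0.6422 -0.4674 -0.5956] 4.1
```

View pics/s3.png

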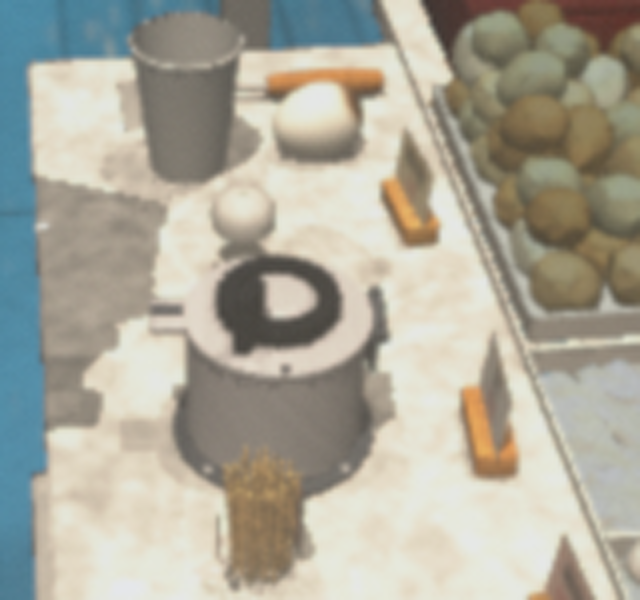

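View pics/t3.png

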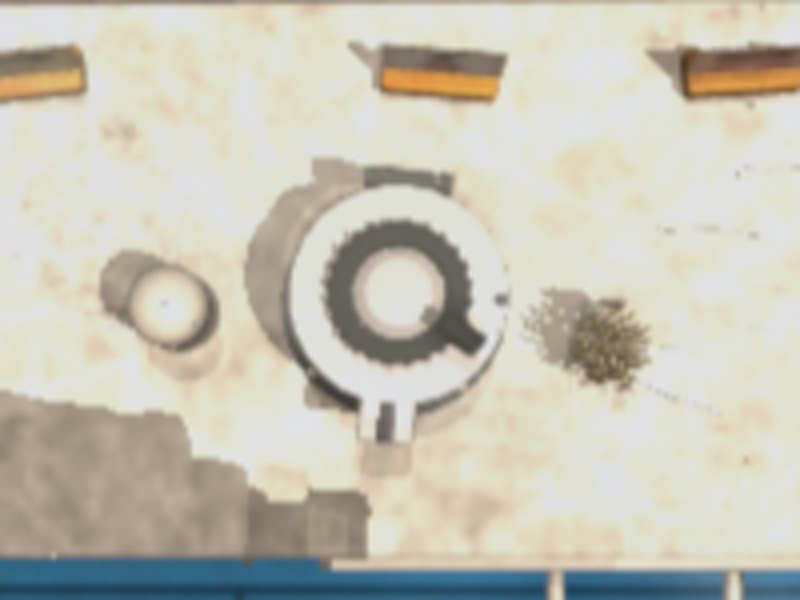

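View pics/w3.png

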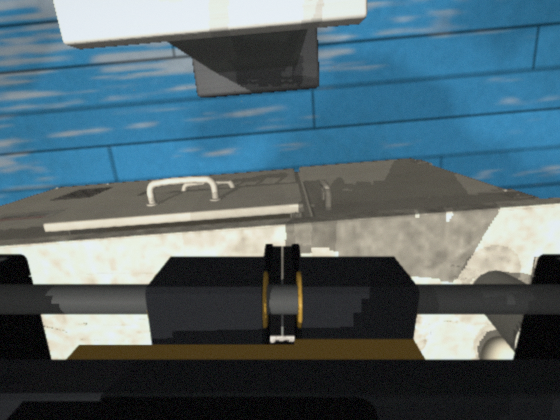

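```bash
cat >> h.py <<'E'
def blob_center_circle(c,n,z):
    q=np.array([onz(n,*p,z)[:2] for p in c]);A=np.c_[2*q,np.ones(len(q))]
    s=np.linalg.lstsq(A,(q**2).sum(1),rcond=None)[0];return s[:2],2*np.sqrt(s[2]+s[:2]@s[:2])
E
python3 - <<'E'
from h import *
im=robot.camera("top")
g=im.max(2).astype(int)
sub=g[185:255,275:345]
for r in range(190,252): print(r,' '.join('%3d'%v for v in g[r,280:340]))
E
```

```text
190 177 178 181 185 187 185 183 183 184 188 187 185 182 179 186 195 212 222 223 224 225 224 224 225 224 224 224 225 224 225 224 225 224 224 225 225 224 224 224 224 223 222 219 215 216 206 214 219 223 224 224 224 224 224 225 225 225 226 225 225
191 178 179 180 181 184 185 188 190 187 185 179 172 171 189 212 221 224 224 225 225 225 225 225 224 224 224 224 224 225 224 225 224 225 224 224 225 224 224 224 225 225 224 224 223 220 210 208 221 223 224 224 224 224 225 225 225 225 225 226 225
192 179 179 179 179 180 186 198 201 191 182 172 174 198 213 222 225 224 224 224 225 224 224 224 224 225 224 224 224 224 224 224 224 224 225 224 225 225 225 225 225 225 224 224 224 224 221 216 221 223 224 224 224 224 224 225 225 226 225 226 226
193 179 178 178 176 178 188 203 201 191 182 186 203 220 224 224 224 224 224 224 224 224 224 224 224 224 222 222 222 222 223 222 223 222 224 225 224 224 224 224 224 224 225 225 225 224 224 223 222 221 223 223 223 224 224 224 225 225 226 225 225
194 179 177 175 175 180 190 195 188 183 185 211 221 224 224 225 224 224 225 225 225 224 222 221 222 218 201 198 190 198 197 
[... 13327 characters left out ...]
 227 227 227 227 227 228 227 227 227 227 227 220 193 208 210 212 196 111 102 109 131 183 221 224 223 218 196 219 220 220 221 224 224 224 224 224 224 224 224 224 224 224 224 224 224 224 223 224 223 223 223 223 223
250 227 228 227 228 227 227 227 227 227 227 227 227 227 227 227 227 227 227 223 212 207 198 199 190 144 137 140 148 176 197 204 208 211 213 224 224 224 224 225 224 225 225 224 224 224 224 224 224 224 224 224 224 223 223 223 223 223 223 223 223
251 228 227 227 227 227 228 227 227 227 227 227 227 227 227 227 227 227 227 226 223 215 197 198 195 179 175 175 176 183 190 195 197 205 223 225 224 223 224 225 225 225 224 224 222 222 221 221 224 224 224 224 224 223 224 223 222 222 224 223 223
```

```bash
python3 - <<'E'
from h import *
im=robot.camera("top");g=im.max(2).astype(int)
m=(g<90).astype(np.uint8); m[:,:312]=0;m[:212]=0;m[232:]=0;m[:,335:]=0
n,l,s,c=cv2.connectedComponentsWithStats(m);k=1+s[1:,4].argmax()
ys,xs=np.nonzero(l==k);w=np.array([onz("top",x,y,.126)[:2] for x,y in zip(xs,ys)])
cl=w.mean(0);u=np.linalg.svd(w-cl)[2][0];print("lug centre",cl,len(w),"dir",u,np.ptp((w-cl)@u),np.ptp((w-cl)@[-u[1],u[0]]))
# ring outer at z .1005: dark mask hull
m=((g<150)).astype(np.uint8);m[:190]=0;m[231:]=0;m[:,:289]=0;m[:,332:]=0
ys,xs=np.nonzero(m);pts=np.c_[xs,ys]
e=[]
for a in np.arange(np.pi*0.75,np.pi*2.1,.1): # image angles avoiding lug
    d=np.array([np.cos(a),np.sin(a)]);c0=np.array([309.5,212.5])
    for r in np.arange(14,24,.25):
        q=c0+d*r
        v=cv2.getRectSubPix(g.astype(np.float32),(1,1),tuple(map(float,q)))[0,0]
        if v>165: e.append(q);break
print("ring",blob_center_circle(e,"top",.0965))
e=[]
for a in np.arange(0,np.pi*2,.1):
    d=np.array([np.cos(a),np.sin(a)]);c0=np.array([309.5,212.5])
    if .1<a<1.2: continue
    for r in np.arange(8,14,.2):
        q=c0+d*r
        if cv2.getRectSubPix(g.astype(np.float32),(1,1),tuple(map(float,q)))[0,0]<150: e.append(q);break
print("dome",blob_center_circle(e,"top",.1005))
# lid edge left/upper (z .086)
e=[]
for a in np.arange(np.pi*.95,np.pi*1.35,.06):
    d=np.array([np.cos(a),np.sin(a)]);c0=np.array([309.5,213.])
    for r in np.arange(22,34,.2):
        q=c0+d*r
        if cv2.getRectSubPix(g.astype(np.float32),(1,1),tuple(map(float,q)))[0,0]<200: e.append(q);break
print("lid",blob_center_circle(e,"top",.086))
print("rib",onz("top",306.6,241,.088),onz("top",306.1,249,.088),"stud",onz("top",335,214.6,.088))
print("tab edges",onz("top",299.5,245,.086),onz("top",313.2,245,.086))
E
```

```text
lug centre [0.4793 0.0193] 75 dir [-0.6474 -0.7622] 0.019854301720773005 0.015590933912957704
ring (array([0.4983, 0.0443]), np.float64(0.06865726332852175))
dome (array([0.4978, 0.0437]), np.float64(0.04253284603728167))
lid (array([0.4999, 0.0445]), np.float64(0.09893539609618239))
rib [0.4461 0.0486 0.088 ] [0.4313 0.0497 0.088 ] stud [ 0.4952 -0.0047  0.088 ]
tab edges [0.4387 0.0619 0.086 ] [0.4386 0.0363 0.086 ]
```

```bash
python3 - <<'E'
from h import *
o=robot.get_obs();print(o["position"],o["time"],o["q"],o["joint_velocities"])
print(row([.3175,.0588,.237],1.49,[.477,.0175,.18],2.47))
E
```

```text
[0.3189 0.0578 0.2365] 4.35 [-0.1703  0.1341  2.1383 -0.0001  0.8679 -1.6601] [-0.0006  0.0138 -0.0039  0.0006  0.0082  0.0003]
(array([ -2.83,   5.7 , -16.23]), 'ry', -0.98)
```

{"api": "carry_out", "payload": {"moves": [[0.6,-2.8,3.7,-16.2,0,2.16,0],[0.6,-2.8,3.7,-16.2,0,2.16,0],[0.6,-2.8,3.7,-16.2,0,2.16,0],[0.6,-2.8,3.7,-16.2,0,2.16,0],[0.6,-2.8,3.7,-16.2,0,2.16,0],[0.6,-2.8,3.7,-16.2,0,2.16,0],[0.6,-2.8,3.7,-16.2,0,2.16,0],[0.6,-2.8,3.7,-16.2,0,2.16,0],[0.6,-2.8,3.7,-16.2,0,2.16,0],[0.6,-2.8,3.7,-16.2,0,2.16,0],[0.6,-2.8,3.7,-16.2,0,2.16,0],[0.6,-2.8,3.7,-16.2,0,2.16,0],[0.6,-2.8,3.7,-16.2,0,2.16,0],[0.6,-2.8,3.7,-16.2,0,2.16,0],[0.6,-2.8,3.7,-16.2,0,2.16,0],[0.6,-2.8,3.7,-16.2,0,2.16,0],[0.6,-2.8,3.7,-16.2,0,2.16,0],[0.6,-2.8,3.7,-16.2,0,2.16,0],[0.6,-2.8,3.7,-16.2,0,2.16,0]]}}

```text
time: 6.25
position: [0.4767, 0.0171, 0.1993]
tool_rot: [0.668, -0.232, 0.232, -0.668]
ft_force: [-0.7, 0.5, 0.8]
grip_width: 0.0527
```

```bash
python3 - <<'E'
from h import *
o=robot.get_obs();Rm=R.from_quat(o["tool_rot"]).as_matrix();print(o["position"],o["q"], np.arctan2(Rm[1,0],Rm[0,0]),o["grip_width"])
cv2.imwrite("pics/w4.png",robot.camera("wrist")[:,:,::-1])
a=robot.camera("side")[100:310,200:400,::-1];cv2.imwrite("pics/s4.png",cv2.resize(a,None,fx=2.8,fy=2.8,interpolation=cv2.INTER_CUBIC))
E
```

```text
[0.4767 0.0171 0.1993] [-0.199   0.4041  1.8469 -0.      0.8909  0.4705] -0.6694835826003431 0.05267358350335224
```

View pics/w4.png

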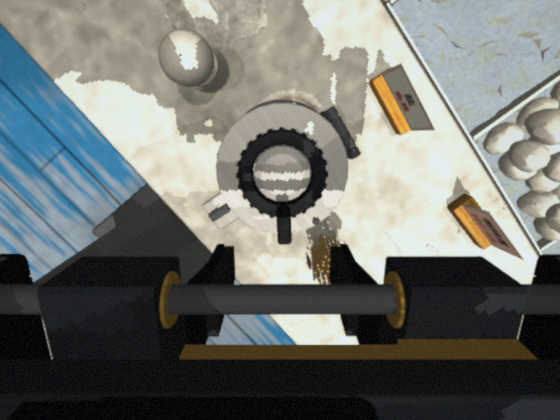

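View pics/s4.png

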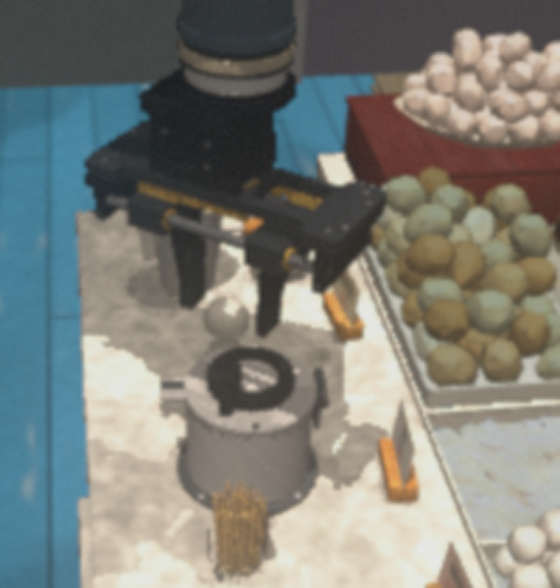

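{"api": "carry_out", "payload": {"moves": [[0.6,0,2,0,0,0,0],[0.6,0,4,0,0,0,0],[0.6,0,6,0,0,0,0],[0.6,0,7.1,0,0,0,0],[0.6,0,7.1,0,0,0,0],[0,0,7.1,0,0,0,0],[0,0,7.1,0,0,0,0],[0,0,7.1,0,0,0,0],[0,0,7.1,0,0,0,0],[0,0,7.1,0,0,0,0],[0,0,7.1,0,0,0,0]], "force": 20}}

```text
time: 7.45
position: [0.4768, 0.017, 0.1288]
tool_rot: [0.668, -0.232, 0.233, -0.668]
ft_force: [0.6, -2.9, 0.3]
grip_width: 0.0122
```

```bash
python3 - <<'E'
from h import *
o=robot.get_obs();Rm=R.from_quat(o["tool_rot"]).as_matrix();print(o["position"],np.arctan2(Rm[1,0],Rm[0,0]),o["grip_width"],o["ft_force"],o["moment"],o["time"])
cv2.imwrite("pics/w5.png",robot.camera("wrist")[:,:,::-1])
p0=np.array([.4767,.0172,.129]);C=np.array([.498,.044]);ps=-.67
d=p0[:2]-C;print(np.linalg.norm(d),np.arctan2(d[1],d[0]))
for a in [0.1,.2,.3,.4,.5,.6,.7,.8,.9,.97,1.0]:
    c,s=np.cos(-a),np.sin(-a);q=C+np.array([[c,-s],[s,c]])@d
    print(a,row(p0,ps,[*q,.129],ps-a))
E
```

```text
[0.4768 0.017  0.1288] -0.6698115544277823 0.012166127021170875 [ 0.6012 -2.9008  0.2602] [-0.6261 -0.1077  0.0121] 7.45
0.03423346316106507 -2.242343849216983
0.1 (array([-0.34,  0.  ,  0.02]), 'ry', 0.1)
0.2 (array([-0.68,  0.  ,  0.07]), 'ry', 0.2)
0.3 (array([-1.01,  0.  ,  0.15]), 'ry', 0.3)
0.4 (array([-1.33,  0.  ,  0.27]), 'ry', 0.4)
0.5 (array([-1.64,  0.  ,  0.42]), 'ry', 0.5)
0.6 (array([-1.93,  0.  ,  0.6 ]), 'ry', 0.6)
0.7 (array([-2.2 ,  0.  ,  0.81]), 'ry', 0.7)
0.8 (array([-2.45,  0.  ,  1.04]), 'ry', 0.8)
0.9 (array([-2.68,  0.  ,  1.3 ]), 'ry', 0.9)
0.97 (array([-2.82,  0.  ,  1.49]), 'ry', 0.97)
1.0 (array([-2.88,  0.  ,  1.58]), 'ry', 1.0)
```

View pics/w5.png

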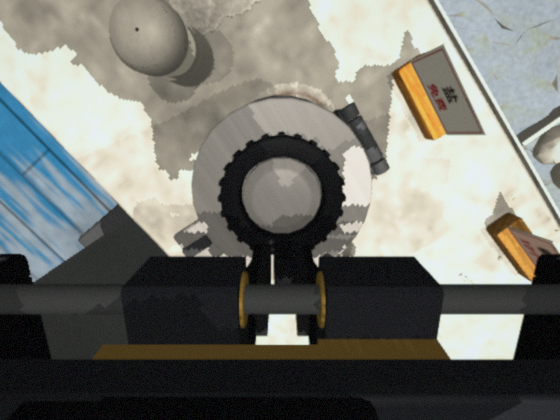

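{"api": "carry_out", "payload": {"moves": [[0,-0.17,0,0,0,0.05,0],[0,-0.34,0,0.02,0,0.1,0],[0,-0.68,0,0.07,0,0.2,0],[0,-1.01,0,0.15,0,0.3,0],[0,-1.33,0,0.27,0,0.4,0],[0,-1.64,0,0.42,0,0.5,0],[0,-1.93,0,0.6,0,0.6,0],[0,-2.2,0,0.81,0,0.7,0],[0,-2.45,0,1.04,0,0.8,0],[0,-2.68,0,1.3,0,0.9,0],[0,-2.68,0,1.3,0,0.9,0],[0,-2.68,0,1.3,0,0.9,0]], "force": 20}}

```text
time: 8.7
position: [0.4633, 0.0442, 0.1288]
tool_rot: [-0.501, 0.5, -0.499, 0.501]
ft_force: [-0.9, 1.4, 3.9]
grip_width: 0.0103
```

```bash
python3 - <<'E'
from h import *
o=robot.get_obs();Rm=R.from_quat(o["tool_rot"]).as_matrix();print(o["position"],np.arctan2(Rm[1,0],Rm[0,0]),o["grip_width"],o["ft_force"],o["moment"],o["time"])
cv2.imwrite("pics/w6.png",robot.camera("wrist")[:,:,::-1])
d=o["position"][:2]-[.498,.044];print(np.arctan2(d[1],d[0]),np.linalg.norm(d))
a=robot.camera("side")[160:310,220:380,::-1];cv2.imwrite("pics/s6.png",cv2.resize(a,None,fx=4,fy=4,interpolation=cv2.INTER_CUBIC))
E
```

```text
[0.4633 0.0442 0.1288] -1.5683868916283947 0.010327132297282106 [-0.9475  1.3567  3.8513] [ 0.2724  0.2954 -0.0574] 8.7
3.1346151558405198 0.034664911835645226
```

View pics/w6.png

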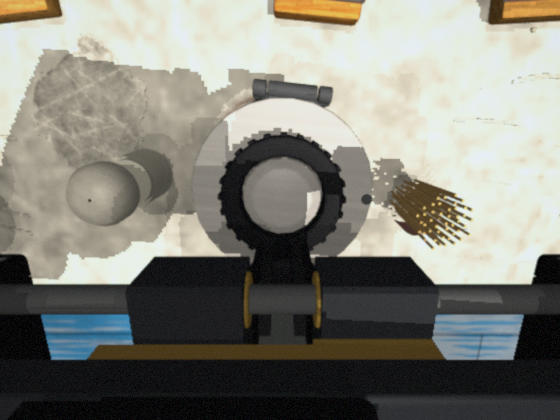

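View pics/s6.png

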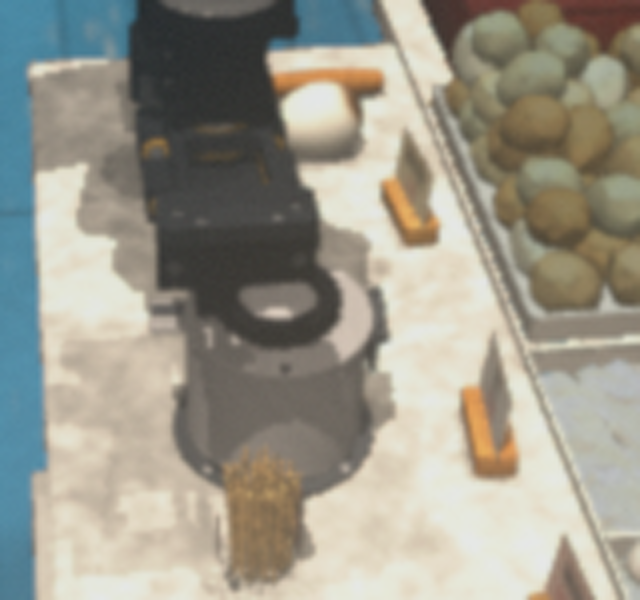

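```bash
python3 - <<'E'
from h import *
im=cv2.imread("pics/w6.png");a=im[70:115,240:350];cv2.imwrite("pics/w6c.png",cv2.resize(a,None,fx=7,fy=7,interpolation=cv2.INTER_CUBIC))
a=im[100:290,180:390];cv2.imwrite("pics/w6d.png",cv2.resize(a,None,fx=3,fy=3,interpolation=cv2.INTER_CUBIC))
E
```

```text
(no output)
```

View pics/w6c.png

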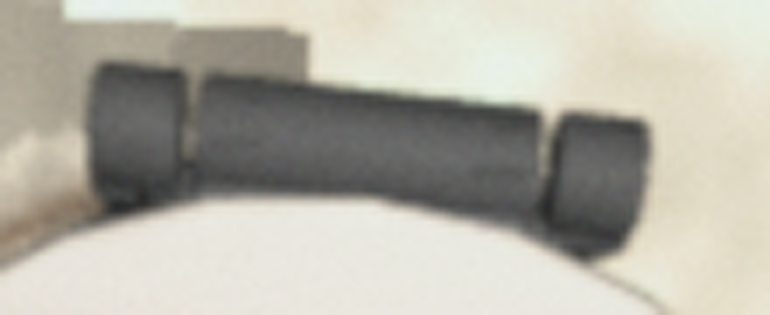

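View pics/w6d.png

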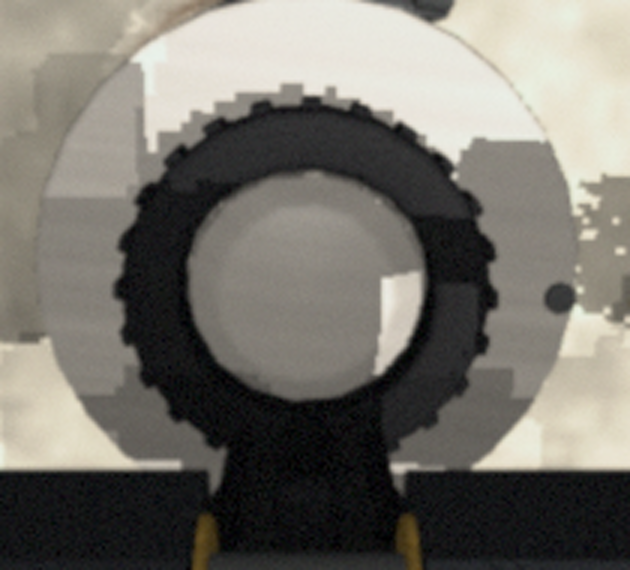

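```bash
cat >> h.py <<'E'
def wonz(pos,quat,u,v,z):
    w=robot.camera_params("wrist");T=np.eye(4);T[:3,:3]=R.from_quat(quat).as_matrix();T[:3,3]=pos
    E=T@w["mount"];d=E[:3,:3]@np.array([(u-w["cx"])/w["fx"],(v-w["cy"])/w["fy"],1]);o=E[:3,3];return o+d*(z-o[2])/d[2]
E
python3 - <<'E'
from h import *
o=robot.get_obs();f=lambda u,v,z:wonz(o["position"],o["tool_rot"],u,v,z)
h=lambda x,y:(240+(x+.5)/7-.5,70+(y+.5)/7-.5); g=lambda x,y:(180+(x+.5)/3-.5,100+(y+.5)/3-.5)
for a,b,z in [((105,65),(640,118),.088),((200,75),(540,108),.088)]:
    A,B=f(*h(*a),z),f(*h(*b),z);d=B-A;print(A,B,np.arctan2(d[1],d[0])+np.pi/2)
A,B=f(*h(95,130),.083),f(*h(645,180),.083);print("hinge mid",(A+B)/2,np.arctan2((B-A)[1],(B-A)[0])+np.pi/2)
D=blob_center_circle([],"top",.1)if 0 else None
for n,p,z in [("domeL",(187,285),.1005),("domeR",(427,285),.1005),("domeT",(305,170),.1005),("domeB",(310,402),.1005),("stud",(560,297),.088),("lidL",(40,270),.086),("lidR",(574,270),.086),("lidT",(320,0),.086)]: print(n,f(*g(*p),z))
E
```

```text
[0.5583 0.0579 0.088 ] [0.5547 0.0186 0.088 ] -0.09095347874742332
[0.5576 0.051  0.088 ] [0.5554 0.026  0.088 ] -0.08910067385275
hinge mid [0.5524 0.0383 0.083 ] -0.08401746166915491
domeL [0.5004 0.0648 0.1005]
domeR [0.5004 0.0228 0.1005]
domeT [0.5204 0.0442 0.1005]
domeB [0.4785 0.0432 0.1005]
stud [ 0.4951 -0.004   0.088 ]
lidL [0.4997 0.0945 0.086 ]
lidR [ 0.4999 -0.0068  0.086 ]
lidT [0.5483 0.0416 0.086 ]
```

{"api": "carry_out", "payload": {"moves": [[0,-0.15,0,0.01,0,0.045,0],[0,-0.31,0,0.02,0,0.09,0],[0,-0.31,0,0.02,0,0.09,0],[0,-0.31,0,0.02,0,0.09,0]]}}

```text
time: 9.2
position: [0.4634, 0.0473, 0.1287]
tool_rot: [-0.478, 0.522, -0.521, 0.477]
ft_force: [-2.3, 2.7, 4.7]
grip_width: 0.0099
```

```bash
python3 - <<'E'
from h import *
o=robot.get_obs();Rm=R.from_quat(o["tool_rot"]).as_matrix();print(o["position"],np.arctan2(Rm[1,0],Rm[0,0]),o["grip_width"],o["ft_force"],o["time"])
d=o["position"][:2]-[.4985,.044];print(np.arctan2(d[1],d[0])-2*np.pi)
E
```

```text
[0.4634 0.0473 0.1287] -1.6588366414720317 0.0099305088436852 [-2.3087  2.7284  4.7177] 9.2
-3.234929490270201
```

{"api": "carry_out", "payload": {"moves": [[0.4,0,0,0,0,0,0],[0.4,0,0,0,0,0,0],[0.4,0,0,0,0,0,0],[0.4,0,0,0,0,0,0],[0.4,0,-2,0,0,0,0],[0.4,0,-5,0,0,0,0],[0.4,0,-9,0,0,0,0],[0.4,0,-12,0,0,0,0],[0.4,0,-12,2,0,0,0],[0.4,0,-12,2,0,0,0],[0.4,0,-12,2,0,0,0]]}}

```text
time: 10.3
position: [0.4828, 0.0453, 0.2479]
tool_rot: [-0.478, 0.522, -0.521, 0.477]
ft_force: [0.7, 0.0, -0.1]
grip_width: 0.0348
```

```bash
python3 - <<'E'
from h import *
o=robot.get_obs();print(o["position"],o["tool_rot"],o["ft_force"],o["time"])
im=robot.camera("wrist")[:,:,::-1];cv2.imwrite("pics/w7.png",im)
a=im[80:260,190:370];cv2.imwrite("pics/w7c.png",cv2.resize(a,None,fx=3.3,fy=3.3,interpolation=cv2.INTER_CUBIC))
a=robot.camera("side")[160:310,220:380,::-1];cv2.imwrite("pics/s7.png",cv2.resize(a,None,fx=4,fy=4,interpolation=cv2.INTER_CUBIC))
E
```

```text
[0.4828 0.0453 0.2479] [-0.4778  0.5224 -0.5212  0.4767] [ 0.7099  0.0068 -0.1479] 10.3
```

View pics/w7.png

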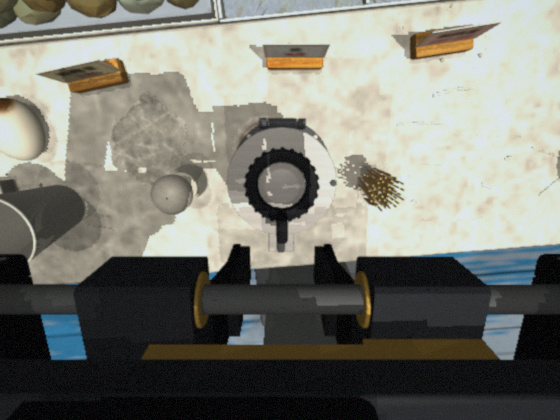

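View pics/w7c.png

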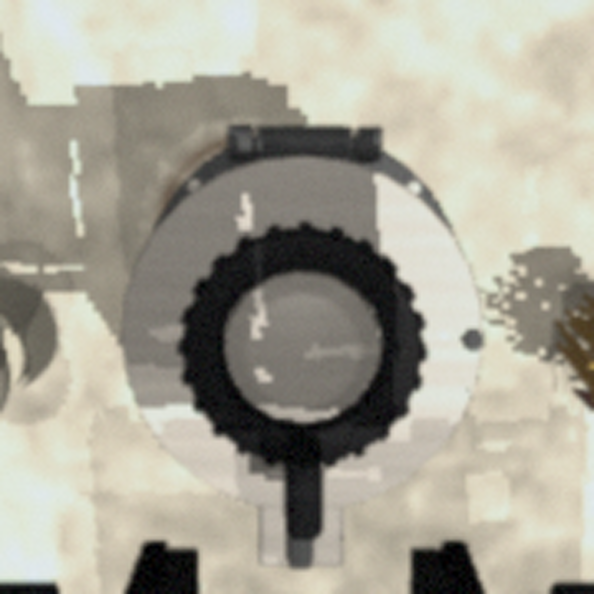

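View pics/s7.png

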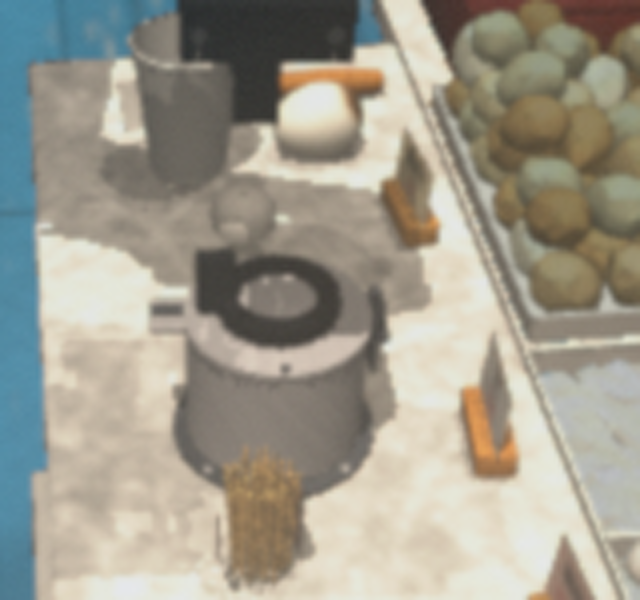

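```bash
python3 - <<'E'
from h import *
o=robot.get_obs();f=lambda x,y,z:wonz(o["position"],o["tool_rot"],190+(x+.5)/3.3-.5,80+(y+.5)/3.3-.5,z)
im=cv2.imread("pics/w7.png").max(2).astype(float)
for r in range(222,253,3): print(r,im[r,264:300].astype(int))
for n,p,z in [("domeL",(223,344),.1005),("domeR",(384,344),.1005),("lugend",(304.5,500),.126),("lugend2",(304.5,530),.126),("tab",(301,540),.086),("rib",(300,555),.088),("stud",(473,339),.088),("ringL",(181,345),.1),("ringR",(427,345),.1)]:
    print(n,f(*p,z))
E
```

```text
222 [178 140 103  99 100  96  96  98 102 104 105  88  52  23  19  28  28  27
  24  33  32  33  39  90 143 173 198 209 213 204 199 201 201 201 202 203]
225 [190 191 192 193 190 190 165 149 148 150 144 124  76  33  23  25  30  34
  34  35  30  33  38  97 167 192 196 194 195 199 198 197 197 197 197 198]
228 [190 191 188 192 192 194 192 193 192 193 190 162  98  35  27  30  37  38
  37  39  36  36  39  94 167 192 194 200 197 196 197 196 199 198 199 197]
231 [179 181 188 186 186 190 187 189 189 189 186 158  99  39  32  25  37  33
  36  36  39  37  38  95 163 189 191 193 194 194 193 193 194 194 192 189]
234 [191 190 191 187 161 163 178 186 186 185 183 155  98  34  13  26  29  35
  36  37  35  34  37  92 160 186 189 186 183 175 183 191 188 188 190 190]
237 [187 193 192 193 161 163 183 188 185 190 187 182 123  44  26  28  31  34
  30  37  33  35  32  93 166 188 192 192 184 176 185 191 186 183 182 185]
240 [191 191 196 193 163 163 184 188 189 190 190 184 126  44  20  34  35  30
  33  32  40  33  44 111 169 190 192 192 186 171 186 194 188 184 181 181]
243 [195 192 190 186 159 160 176 179 179 181 182 177 135  76  57  51  55  56
  55  57  74 122 165 179 185 189 189 184 176 155 177 194 193 191 190 190]
246 [200 196 193 190 160 163 178 184 184 184 183 181 138  82  71  76  79  81
  83  84 106 163 184 186 188 189 187 186 182 172 183 194 196 203 204 202]
249 [196 197 197 197 169 181 205 206 209 208 192 185 155 104  75  76  77  82
  84  85 121 166 186 187 190 188 188 191 185 169 183 198 201 207 203 203]
252 [197 197 201 200 202 204 202 203 202 203 195 192 191 178 158 151 152 154
 158 172 196 203 204 200 200 199 198 195 199 195 194 196 196 203 204 202]
domeL [0.5015 0.0654 0.1005]
domeR [0.4976 0.022  0.1005]
lugend [0.4642 0.0466 0.126 ]
lugend2 [0.4559 0.0473 0.126 ]
tab [0.4367 0.0501 0.086 ]
rib [0.4327 0.0508 0.088 ]
stud [ 0.4941 -0.0039  0.088 ]
ringL [0.5022 0.0769 0.1   ]
ringR [0.4962 0.0103 0.1   ]
```

{"api": "carry_out", "payload": {"moves": [[0.4,0,0,-4,0,0,0],[0.4,0,0,-8,0,0,0],[0.4,0,0,-12,0,0,0],[0.4,0,0,-15,0,0,0],[0.4,0,0,-16,0,0,0],[0.4,0,0,-16,0,0,0]]}}

```text
time: 11.0
position: [0.323, 0.0598, 0.2483]
tool_rot: [-0.477, 0.522, -0.521, 0.477]
ft_force: [1.6, -0.5, -0.3]
grip_width: 0.035
```

```bash
python3 - <<'E'
from h import *
o=robot.get_obs();print(o["position"],o["time"])
ims=[robot.camera("top").astype(float) for _ in range(4)]
g=np.mean(ims,0).max(2)
cv2.imwrite("pics/t8.png",cv2.resize(np.mean(ims,0).astype(np.uint8)[140:290,210:410,::-1],None,fx=4,fy=4,interpolation=cv2.INTER_CUBIC))
np.save("t8.npy",g)
for r in range(222,252): print(r,g[r,294:322].astype(int))
E
```

```text
[0.323  0.0598 0.2483] 11.0
222 [142 101  98  99  99 100 105 115 127 165 195 198 198 201 205 207 208 208
 209 206 200 171 152 109  92  89  88  87]
223 [162 104  96  99  99  99  99 100 101 118 151 159 165 174 193 197 198 197
 192 170 154 123 101  90  90  89  89  88]
224 [172 116  97  97  99  99  99  98  93  95 101 106 117 127 149 153 154 152
 148 117 104 102  93  93  92  91  90  91]
225 [202 172 126 104  97  99  99  98  94  93  93  93  95  96 101 103 104 103
 106  98  97  97  96  95  94  92  92 107]
226 [221 207 154 129 101  97  99  98  94  93  93  92  90  94  96  97  97  95
  99  99  99  98  97  96  96  98 100 135]
227 [224 219 197 181 132 108 101  97  93  93  92  92  91  95  97  98  98  94
  99 100 100 100  99  99 109 136 152 174]
228 [224 224 222 217 187 153 128 111  96  92  93  92  91  95  98  99  98  94
 100 100 102 102  98 109 145 191 204 210]
229 [225 225 224 223 218 196 161 134 108  95  95  92  91  96  98  99  97  92
  99 103 115 125 118 149 195 220 222 223]
230 [225 225 224 225 223 213 178 161 144 120 123 109  93  97  99  98  96  97
 115 146 181 190 187 201 220 223 224 224]
2
[... 1797 characters left out ...]
225 225 217 182 218 225 225 210 128 105 108 121 164 221 225 225
 215 172 192 200 206 210 210 208 206 207]
247 [227 226 226 225 217 181 221 226 225 210 122 105 109 127 175 222 225 224
 217 180 198 205 209 210 210 211 217 218]
248 [228 227 226 226 218 189 221 224 224 207 112 104 109 130 182 223 226 225
 219 188 206 210 211 213 218 220 223 224]
249 [227 227 227 226 220 194 207 210 211 196 111 102 109 131 183 221 224 223
 218 196 218 220 220 221 224 224 225 225]
250 [227 228 227 226 223 212 208 198 200 191 144 138 141 148 176 197 204 209
 211 213 224 225 224 225 225 225 225 225]
251 [227 227 227 226 225 223 215 197 198 195 180 176 176 176 184 190 195 198
 206 223 224 224 223 223 225 225 225 225]
```

View pics/t8.png

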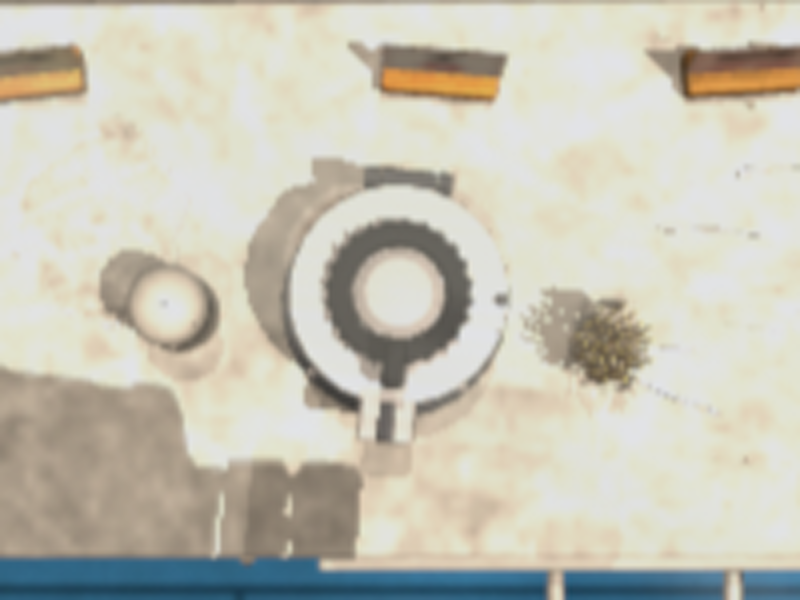

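```bash
python3 - <<'E'
from h import *
g=np.load("t8.npy").astype(np.float32)
def circ(c0,rs,th,up,angs,z):
    e=[]
    for a in angs:
        d=np.array([np.cos(a),np.sin(a)])
        for r in rs:
            q=np.array(c0)+d*r;v=cv2.getRectSubPix(g,(1,1),tuple(map(float,q)))[0,0]
            if (v>th)==up: e.append(q);break
    return blob_center_circle(e,"top",z)
dome=circ([309.5,212.5],np.arange(8,14,.1),150,False,np.arange(0,6.28,.1),.1005)
ring=circ([309.5,212.5],np.arange(14,24,.1),160,True,np.r_[np.arange(2.1,6.28,.03),np.arange(0,1.2,.03)],.0965)
lid=circ([309.5,213.],np.arange(22,34,.1),200,False,np.arange(3.0,4.2,.04),.086)
print(dome,ring,lid)
ang=lambda p,c:np.pi-np.arctan2(p[1]-c[1],p[0]-c[0])
for c in (dome[0],ring[0]):
    for n,p,z in [("lug231",(308.1,231),.126),("lug234",(307.6,234),.126),("lug235",(307.6,235),.126),("rib241",(306.4,241),.089),("rib245",(306.0,245),.089),("tab",((299.4+313.3)/2-.0,246),.086)]:
        P_=onz("top",*p,z);print(n,P_,ang(P_,c))
E
```

```text
(array([0.498 , 0.0437]), np.float64(0.04218310509926891)) (array([0.4984, 0.0443]), np.float64(0.06797354930835647)) (array([0.5   , 0.0445]), np.float64(0.09882063685785121))
lug231 [0.4636 0.0467 0.126 ] 0.08553115610923312
lug234 [0.4582 0.0476 0.126 ] 0.09713034171863644
lug235 [0.4564 0.0476 0.126 ] 0.09323935027065167
rib241 [0.4461 0.049  0.089 ] 0.10178735939454686
rib245 [0.4387 0.0498 0.089 ] 0.1022509728535117
tab [0.4368 0.0491 0.086 ] 0.0877658539835604
lug231 [0.4636 0.0467 0.126 ] 0.06762695963461463
lug234 [0.4582 0.0476 0.126 ] 0.08150677327293376
lug235 [0.4564 0.0476 0.126 ] 0.07831179221557472
rib241 [0.4461 0.049  0.089 ] 0.08975633376564707
rib245 [0.4387 0.0498 0.089 ] 0.09171240682599002
tab [0.4368 0.0491 0.086 ] 0.07762707034398142
```

```bash
python3 - <<'E'
from h import *
a=cv2.imread("pics/top0.png").astype(int);b=robot.camera("top")[:,:,::-1].astype(int)
for n,(y,x) in {"cup":(224,165),"shaker":(216,253),"jar":(225,362)}.items(): print(n,np.abs(a-b)[y-12:y+12,x-12:x+12].mean())
print(robot.hand_in())
E
```

```text
cup 4.149305555555555
shaker 4.62962962962963
jar 5.201388888888889
the job is handed in; nothing more can be done
None
```

I shut the salt canister's lid and turned the lock collar clockwise until its lug pointed at the rib on the thumb tab. The job was handed in at about 11 s, with the arm clear of everything.

- **Lid:** I pressed the tab down with closed fingers until it stopped hard. The fingertips were at about 86 mm, which is the shut height, and the force was about 49 N. The pictures taken afterwards show the lid level on the pot.
- **Collar:** I gripped the lug and turned it about 0.99 rad. Nothing moved out of line when I let go.
- **Lug against rib:** In the top view the lug points within about 0.005–0.015 rad of the rib. The wrist view suggests it is about 0.015 rad short. I took both as measurement noise and made no correction. One reading disagreed: the stud, which I could locate less precisely, put the mark about 0.05 rad further on. The rib and hinge readings did not support that.
- **Bystanders:** In the top view the shaker, toothpick jar and steel cup look unchanged from the first picture. I compared only small patches around each one.

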